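Pack the calligrapher's inks

TASK

Pack up the calligraphy inks: put the four ink bottles with the red, yellow, green and blue caps into the wooden caddy, each standing upright in the well whose pad has its own colour, set down gently rather than dropped. Leave the bottle of black ink and the low white paint pot with the red lid standing where they are.

Things in the scene. Friction and masses are not known exactly. Their poses are not given: they have to be found in the camera images.
- ink_red: Loose round glass ink bottle, red ink and red screw cap, white paper label, to be packed. 66 mm tall, about 90 g: body 38 mm diameter from the base to 44 mm up (grip here, from above), then a sloping shoulder and a 27 mm cap. Origin: centre of its underside, z up; it is round, so its yaw means nothing. It starts upright on the table (z = 0).
- ink_yellow: Loose round glass ink bottle, yellow ink and yellow screw cap, white paper label, to be packed. 66 mm tall, about 90 g: body 38 mm diameter from the base to 44 mm up (grip here, from above), then a sloping shoulder and a 27 mm cap. Origin: centre of its underside, z up; it is round, so its yaw means nothing. It starts upright on the table (z = 0).
- ink_green: Loose round glass ink bottle, green ink and green screw cap, white paper label, to be packed. 66 mm tall, about 90 g: body 38 mm diameter from the base to 44 mm up (grip here, from above), then a sloping shoulder and a 27 mm cap. Origin: centre of its underside, z up; it is round, so its yaw means nothing. It starts upright on the table (z = 0).
- ink_blue: Loose round glass ink bottle, blue ink and blue screw cap, white paper label, to be packed. 66 mm tall, about 90 g: body 38 mm diameter from the base to 44 mm up (grip here, from above), then a sloping shoulder and a 27 mm cap. Origin: centre of its underside, z up; it is round, so its yaw means nothing. It starts upright on the table (z = 0).
- ink_black: Loose ink bottle of the same shape and size (66 mm tall, 38 mm diameter) with black ink and black cap. It has no place in the caddy and stays where it is. Origin: centre of its underside, z up.
- paint_pot: Loose low white plastic pot of paint with a red lid, 42 mm tall, 48 mm diameter at the lid. Not an ink; stays where it is. Origin: centre of its underside, z up.
- pad_red: Fixed red square pad, 52 x 52 x 3 mm, on the floor of one well of the ink caddy: the place of the red ink bottle. Origin: centre of its underside, 5 mm above the table; z up. Bottles stand on its top, 3 mm higher. Which well has which colour varies. The fixed wooden caddy is one row of four square wells, 58 mm wide inside, 64 mm apart along the pads' y axis.
- pad_yellow: Fixed yellow square pad, 52 x 52 x 3 mm, on the floor of one well of the ink caddy: the place of the yellow ink bottle. Origin: centre of its underside, 5 mm above the table; z up. Bottles stand on its top, 3 mm higher. Which well has which colour varies. The caddy measures 70 mm along the pads' x and 262 mm along their y; its walls are 6 mm thick.
- pad_green: Fixed green square pad, 52 x 52 x 3 mm, on the floor of one well of the ink caddy: the place of the green ink bottle. Origin: centre of its underside, 5 mm above the table; z up. Bottles stand on its top, 3 mm higher. Which well has which colour varies. The caddy's walls rise to 24 mm above the table, 19 mm above the pad's origin.
- pad_blue: Fixed blue square pad, 52 x 52 x 3 mm, on the floor of one well of the ink caddy: the place of the blue ink bottle. Origin: centre of its underside, 5 mm above the table; z up. Bottles stand on its top, 3 mm higher. Which well has which colour varies. Closing the fingers along the pads' x (across the row) keeps them clear of bottles in the neighbouring wells.
Not all that is in view belongs to the job. Several things look just like the ink_green: the one meant starts farthest from the robot's base.

How it is judged:
By the outcome, as a careful person would: the job done as asked, in the order asked, and still so for the second after the job is handed in, with the robot touching nothing.
It also fails if it takes over 99 s, if anything falls off the work surface, if the arm or the gripper's body presses on something with over 40 N, if the wrist force passes 120 N, or if a joint passes its speed limit or range.

ROBOT

A 6-joint arm with a two-finger parallel gripper is mounted at the origin on the work surface. World frame = base frame: x ahead of the robot, y to its left, z up, the work surface at z = 0. Lengths are in m, angles in rad, forces in N, time in s.
With the tool pointing down it reaches from about 0.375 to 0.925 m from the base axis. Payload 5.7 kg.
Tool frame: the origin (TCP) lies midway between the tips of the shut fingers; the grasp point (between the pads) lies 19 mm behind it; z points along the fingers, x is the direction in which the jaws open and shut, and the axes are right-handed (so a half turn about z gives the same grasp; the last joint's range is limited). The gripper opens to 88 mm and grips with 3 to 60 N. Pads are 20 mm wide; open, the fingers measure 115 mm over their backs; the gripper's body (75 mm by 178 mm) begins 61 mm behind the grasp point.
Start: joints at [-1.401, 0.359, 1.51, -0, 1.272, -0.115], TCP at [0.169, -0.576, 0.223] pointing down, gripper open.
Joint ranges: [-2.97, 2.97], [-1.01, 2.36], [0.21, 2.38], [-0.96, 4.11], [0.2, 2.71], [-2.98, 2.98]. Speed limits (rad/s): [2.39, 2.39, 3.14, 3.14, 3.14, 3.14].

INTERFACE

Orientations are given as a unit quaternion [x, y, z, w].
In Python, from bench import move_ptp, servo_line, goto_joints, move_gripper, sleep, inverse_kinematics, capture, PlanningError, close_job, spot_in, silhouettes, current_clock, current_joint_pos, current_qvel, current_joint_torque, current_position, current_orientation, current_force, current_torque, current_finger_gap gives the robot as it stands. Calls block until the motion is done:
- move_ptp(position, orientation): joint-space move of the TCP to a pose.
- servo_line(position, orientation=None, rate=0.15, contact_N=None): straight line of the TCP; orientation=None keeps the orientation; rate is the mean speed in m/s. With contact_N (N) it stops when the force on the tool has changed by that much, and returns True; else False.
- goto_joints(angles): joint-space move.
- move_gripper(opening): finger opening in m; the grip force is fixed at half the most; returns when the fingers have stopped.
- sleep(seconds).
- inverse_kinematics(position, orientation): joint angles nearest the present ones, or None.
- capture(name): name is "side" or "top"; returns a dict with "image" (480x640x3 uint8, blue, green, red), "range_z" (480x640 float32, m along the optical axis (not along the pixel's ray), 0 where there is no reading), "intrinsics" (3x3 intrinsics, pixels), "k1" (the pictures are not rectified: a ray, as slopes to the right and down, at radius r is drawn at 1 + k1 r^2 times it, then the intrinsics apply), "R" (3x3) and "t" (3): a world point X has camera coordinates R X + t. Camera axes: x right, y down, z forward; pixel columns grow to the right and rows downward; lengths in m; the calibration is good to about 2 mm. A picture is of the moment at which its call begins.
A pose or a line that the arm cannot do raises PlanningError and nothing moves.
- close_job(): hands the job in, once; it reports no verdict.
Trained networks look in the newest picture that a camera, given by its name, has taken for a name from the list of things; names that differ only in an ending like _2 or _b are one class to them, and where a whole thing is asked for, a point or a joint stands for the part that bears it (a point fixed in the world has none). Each returns a list of dicts, best first, with "conf" (0 to 1); they miss things now and then, are a little off and sometimes report something else, mostly with a low value. They report only what shows in the picture. A call takes as long as a camera call. They do not tell look-alikes from the thing itself.
- spot_in(camera, query): "xy" ([column, row] in pixels, amid what is visible of it).
- silhouettes(camera, query): "region" (480x640 bool, what is visible of it) and "xy" ([column, row] in pixels, amid what is visible of it).
Readings, each from a call of its own:
- current_clock(): time.
- current_joint_pos(): joint angles.
- current_qvel(): joint speeds.
- current_joint_torque(): joint torques, N m.
- current_position(): TCP position.
- current_orientation(): TCP orientation.
- current_force(): force on the tool from outside, world axes, zero at the start.
- current_torque(): the same for the moment, N m.
- current_finger_gap(): finger opening in m.
Only numpy, scipy, OpenCV 4.12 (cv2) and the standard library are available. Lean on these libraries where they do the work, as an engineer would, in place of code of your own. Each camera call takes 0.05 s, during which the arm holds its last target. There are 200 camera calls.

## Working session

There is one attempt and no reset: what is moved stays moved. The work goes in short steps, each a Python script; the robot and the scene stay as the last script left them, time stands still between calls to the robot, and variables do not carry over. Pictures are saved under pics/ and viewed, about 12 in all and at most 16, crops included, and the job is handed in when it is done.

```bash
mkdir -p pics; ls
cat > h.py <<'E'
import numpy as np, cv2
from bench import *
def ray(c,xy):
    K=c["intrinsics"];p=np.array([[xy]],float)
    u=cv2.undistortPoints(p,K,np.array([c["k1"],0,0,0,0.]))[0,0]
    return u
def world(c,xy,z=None):
    u=ray(c,xy);R=c["R"];t=c["t"];o=-R.T@t;d=R.T@np.array([u[0],u[1],1.])
    if z is not None: return o+d*(z-o[2])/d[2]
    col,row=[int(round(v)) for v in xy]
    w=c["range_z"][max(row-1,0):row+2,max(col-1,0):col+2];w=w[w>0]
    return o+d*np.median(w) if w.size else None
E
python3 - <<'E'
from h import *
for n in("top","side"):
    c=capture(n);cv2.imwrite(f"pics/{n}0.png",c["image"])
    print(n,c["intrinsics"][0,0],c["k1"],"cam at",(-c["R"].T@c["t"]).round(3))
    for q in "ink_red ink_yellow ink_green ink_blue ink_black paint_pot pad_red pad_yellow pad_green pad_blue".split():
        for d in spot_in(n,q):
            if d["conf"]>.2:
                w=world(c,d["xy"]);print(q,round(d["conf"],2),np.round(d["xy"]),None if w is None else w.round(3))
E
```

```text
pics
top 436.4271115465132 -0.078382725324621 cam at [ 0.402 -0.014  0.826]
ink_red 0.71 [395. 240.] [ 0.483 -0.118  0.067]
ink_yellow 0.6 [141. 258.] [0.449 0.333 0.065]
ink_yellow 0.42 [514. 269.] [ 0.433 -0.331  0.057]
ink_green 0.87 [282. 289.] [0.396 0.078 0.067]
ink_green 0.86 [320. 295.] [0.387 0.011 0.067]
ink_green 0.63 [243. 312.] [0.355 0.145 0.067]
ink_green 0.62 [268. 237.] [0.487 0.103 0.067]
ink_blue 0.9 [204. 245.] [0.475 0.225 0.044]
ink_black 0.58 [516. 269.] [ 0.433 -0.331  0.066]
paint_pot 0.94 [331. 244.] [ 0.478 -0.007  0.043]
pad_red 0.93 [354. 166.] [ 0.631 -0.051  0.009]
pad_yellow 0.77 [387. 166.] [ 0.633 -0.114  0.009]
pad_green 0.91 [322. 170.] [0.623 0.012 0.009]
pad_green 0.72 [331. 242.] [ 0.482 -0.006  0.044]
pad_blue 0.56 [288. 169.] [0.625 0.076 0.01 ]
side 473.64705040701466 -0.003639777610238635 cam at [ 0.326 -0.507  0.658]
ink_red 0.64 [346. 306.] [ 0.481 -0.138  0.047]
ink_red 0.42 [304. 206.] [0.484 0.094 0.044]
ink_yellow 0.82 [254. 135.] [0.446 0.331 0.045]
ink_green 0.89 [226. 205.] [0.348 0.14  0.047]
ink_green 0.72 [344. 309.] [ 0.477 -0.14   0.044]
ink_green 0.66 [304. 207.] [0.483 0.093 0.042]
ink_green 0.6 [265. 262.] [ 0.385 -0.009  0.042]
ink_blue 0.88 [284. 164.] [0.481 0.222 0.043]
paint_pot 0.78 [319. 256.] [ 0.473 -0.028  0.042]
paint_pot 0.68 [283. 166.] [0.479 0.221 0.038]
pad_red 0.77 [411. 251.] [ 0.639 -0.044  0.009]
pad_yellow 0.78 [432. 282.] [ 0.643 -0.117  0.008]
pad_green 0.9 [391. 227.] [0.629 0.02  0.008]
pad_blue 0.7 [377. 210.] [0.622 0.071 0.007]
```

View pics/top0.png

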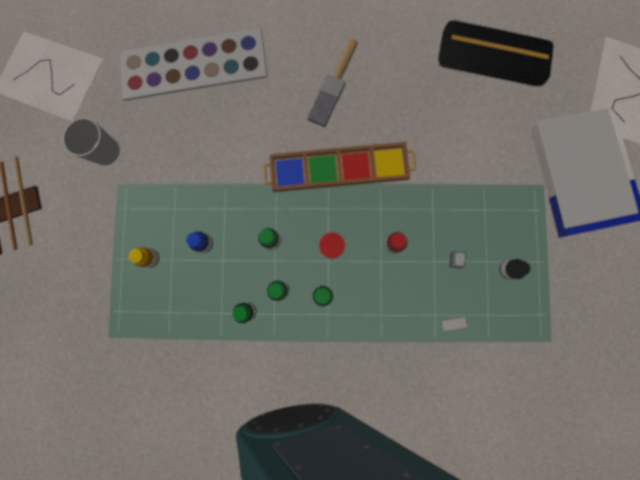

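View pics/side0.png

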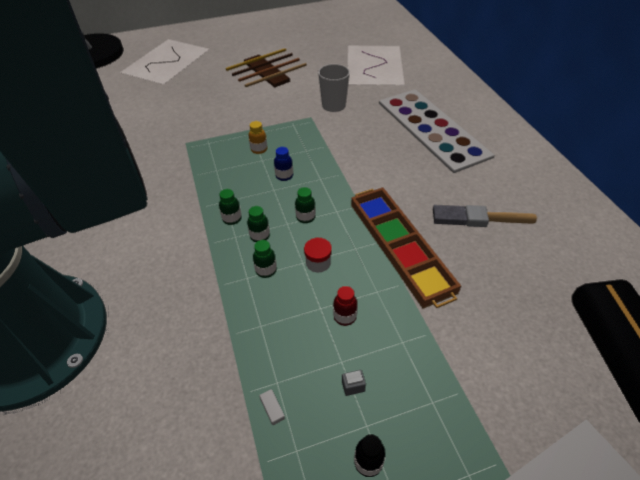

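The top view shows the target green at (268,237), the farthest of the four greens. Red is at (398,242), blue at (197,241) and yellow at (140,257). The caddy runs blue, green, red, yellow from (290,172) to (390,163), and the red-lidded pot is at (332,245). The side view agrees. Next I refine positions and heights from both views.

```bash
cat >> h.py <<'E'
def cloud(c):
    g=np.stack(np.meshgrid(np.arange(640.),np.arange(480.)),-1).reshape(-1,1,2)
    u=cv2.undistortPoints(g,c["intrinsics"],np.array([c["k1"],0,0,0,0.])).reshape(480,640,2)
    z=c["range_z"][...,None];P=np.concatenate([u*z,z],-1)
    W=(P-c["t"])@c["R"];W[c["range_z"]<=0]=np.nan
    return W
def blob(W,xy,r=.032,lo=.058):
    P=W.reshape(-1,3);P=P[(np.hypot(*(P[:,:2]-xy).T)<r)&(P[:,2]>lo)&(P[:,2]<.1)]
    if len(P)<5: return None
    zt=np.percentile(P[:,2],80);T=P[P[:,2]>zt-.004]
    return np.r_[cv2.minEnclosingCircle(T[:,:2].astype(np.float32))[0],zt,len(T)]
E
python3 - <<'E'
from h import *
B=dict(red=(.48,-.118),yellow=(.449,.333),green=(.487,.103),blue=(.475,.225),black=(.433,-.331))
for n in("top","side"):
    c=capture(n);W=cloud(c)
    for k,v in B.items(): print(n,k,np.round(blob(W,v),4))
    for k in("red","yellow","green","blue"):
        s=[d for d in silhouettes(n,"pad_"+k)]
        for d in s[:2]:
            P=W[d["region"]];P=P[np.isfinite(P[:,0])]
            r=cv2.minAreaRect(P[:,:2].astype(np.float32)*1000)
            print(n,"pad",k,round(d["conf"],2),np.median(P,0).round(4),P.mean(0).round(4),len(P),np.round(r[0],1),np.round(r[1],1),round(r[2],1))
E
```

```text
top red [ 4.832e-01 -1.253e-01  6.830e-02  1.570e+02]
top yellow [4.521e-01 3.430e-01 6.790e-02 1.550e+02]
top green [4.895e-01 1.077e-01 6.830e-02 1.640e+02]
top blue [4.825e-01 2.380e-01 6.820e-02 1.680e+02]
top black [ 4.341e-01 -3.425e-01  6.780e-02  1.760e+02]
top pad red 0.94 [ 0.6324 -0.0537  0.0092] [ 0.6327 -0.0544  0.0091] 640 [633.  -54.7] [49.4 51.2] 5.3
top pad yellow 0.85 [ 0.6381 -0.1167  0.0089] [ 0.6383 -0.1164  0.0091] 688 [ 635.8 -115.2] [57.9 54.4] 4.6
top pad green 0.6 [0.6258 0.0116 0.009 ] [0.6259 0.0107 0.0092] 676 [625.4  10.7] [57.7 52.6] 7.7
top pad blue 0.78 [0.6198 0.0735 0.0091] [0.6198 0.0739 0.0091] 679 [618.   73.3] [54.3 54. ] 7.9
side red [ 4.832e-01 -1.265e-01  6.620e-02  2.050e+02]
side yellow [4.525e-01 3.422e-01 6.600e-02 7.800e+01]
side green [4.904e-01 1.070e-01 6.630e-02 1.210e+02]
side blue [4.834e-01 2.368e-01 6.620e-02 9.800e+01]
side black [ 4.355e-01 -3.434e-01  6.620e-02  3.920e+02]
side pad red 0.55 [ 0.6358 -0.049   0.0076] [ 0.6357 -0.0487  0.0076] 502 [636.5 -46.6] [49.4 49. ] 2.2
side pad red 0.23 [0.4522 0.3304 0.0384] [0.4524 0.3318 0.0369] 475 [452.9 337.4] [31.5 35.8] 55.2
side pad yellow 0.74 [ 0.6403 -0.114   0.0076] [ 0.6407 -0.1138  0.0079] 621 [ 638.  -116.9] [64.4 53.8] 89.3
side pad green 0.94 [0.629  0.0159 0.0076] [0.6289 0.0158 0.0076] 433 [625.5  18.3] [55.3 49.5] 0.3
side pad green 0.69 [ 0.4305 -0.35    0.0464] [ 0.4311 -0.3487  0.0466] 1062 [ 432.7 -340.1] [37.3 45.8] 29.6
```

```bash
cat >> h.py <<'E'
from scipy.spatial.transform import Rotation as Ro
YAW=.097
PADS={k:np.array([.6290,-.0213])+i*.064*np.array([-np.sin(YAW),np.cos(YAW)]) for k,i in dict(blue=1.5,green=.5,red=-.5,yellow=-1.5).items()}
BOT=dict(red=(.4832,-.1259),yellow=(.4523,.3426),green=(.4900,.1073),blue=(.4830,.2374))
def down(p):
    best=None
    for a in(YAW,YAW+np.pi):
        q=(Ro.from_euler("z",a)*Ro.from_euler("x",np.pi)).as_quat()
        j=inverse_kinematics(p,q)
        if j is not None and (best is None or abs(j[5])<best[0]): best=(abs(j[5]),q)
    return best[1]
def pack(k):
    b=BOT[k];p=PADS[k];H=.16
    a=[*b,H];q=down(a);move_ptp(a,q);move_gripper(.075)
    print(k,"pick contact",servo_line([*b,.023],rate=.12,contact_N=6))
    move_gripper(0.);print("gap",current_finger_gap())
    f0=current_force();servo_line([*b,H],rate=.15);print("lift dF",np.round(current_force()-f0,2),"gap",current_finger_gap())
    a=[*p,H];move_ptp(a,q);servo_line([*p,.040],rate=.12)
    r=servo_line([*p,.028],rate=.02,contact_N=2.);print("place contact",r,np.round(current_position(),4))
    sleep(.2);move_gripper(.058);sleep(.2);servo_line([*p,H],rate=.15)
    print("t",current_clock())
E
python3 - <<'E'
from h import *
print(PADS)
pack("red")
move_ptp([.45,.2,.25],down([.45,.2,.25]))
for n in("side","top"):
    c=capture(n);cv2.imwrite(f"pics/{n}1.png",c["image"]);b=blob(cloud(c),PADS["red"]);print(n,b)
E
```

```text
{'blue': array([0.6197026 , 0.07424872]), 'green': array([0.62590087, 0.01054957]), 'red': array([ 0.63209913, -0.05314957]), 'yellow': array([ 0.6382974 , -0.11684872])}
red pick contact False
gap 0.03720915386994316
lift dF [ 1.43  1.02 -3.04] gap 0.037496319241160384
place contact True [ 0.6322 -0.0531  0.0308]
t 11.35
side [ 6.32850766e-01 -5.40522821e-02  7.38509062e-02  1.57000000e+02]
top [ 6.30992293e-01 -5.33735454e-02  7.58463005e-02  1.63000000e+02]
```

Run:
```python
from h import *
for k in("yellow","green","blue"):
    c=capture("side");b=blob(cloud(c),BOT[k]);print(k,"now",b)
    pack(k)
p=[.35,-.4,.3];move_ptp(p,down(p))
for n in("side","top"):
    c=capture(n);W=cloud(c);cv2.imwrite(f"pics/{n}2.png",c["image"])
    for k in PADS: print(n,k,blob(W,PADS[k]),PADS[k])
    for v in ((.396,.085),(.387,.011),(.355,.152),(.4341,-.3425)): print(v,blob(W,v))
    print("pot",blob(W,(.478,-.007),lo=.035))
```

```text
yellow now [4.52660352e-01 3.40745687e-01 6.59644419e-02 7.90000000e+01]
yellow pick contact False
gap 0.036990555465569765
lift dF [-0.06  0.53 -2.39] gap 0.037464982154275406
place contact True [ 0.6385 -0.1169  0.0308]
t 22.35
green now [4.89778697e-01 1.07554160e-01 6.63748182e-02 1.20000000e+02]
green pick contact False
gap 0.0376793268411983
lift dF [-0.12 -0.02 -2.81] gap 0.037338605435540885
place contact True [0.6261 0.0105 0.0308]
t 31.2667
blue now [4.84035522e-01 2.38027096e-01 6.60473710e-02 9.40000000e+01]
blue pick contact False
gap 0.03704302940328646
lift dF [ 0.33  0.95 -3.11] gap 0.03730987328324285
place contact True [0.6199 0.0742 0.0308]
t 40.325
side blue None [0.6197026  0.07424872]
side green None [0.62590087 0.01054957]
side red [ 6.31787062e-01 -5.37774079e-02  7.37189409e-02  1.56000000e+02] [ 0.63209913 -0.05314957]
side yellow [ 6.38436019e-01 -1.17043123e-01  7.40741110e-02  1.84000000e+02] [ 0.6382974  -0.11684872]
(0.396, 0.085) None
(0.387, 0.011) None
(0.355, 0.152) None
(0.4341, -0.3425) [ 4.35230523e-01 -3.42720896e-01  6.62032382e-02  3.18000000e+02]
pot None
top blue [6.18488312e-01 7.50069097e-02 7.57179090e-02 1.50000000e+02] [0.6197026  0.07424872]
top green [6.25228524e-01 1.07758725e-02 7.52994917e-02 1.53000000e+02] [0.62590087 0.01054957]
top red [ 6.30653799e-01 -5.35695441e-02  7.55913044e-02  1.68000000e+02] [ 0.63209913 -0.05314957]
top yellow [ 6.37185693e-01 -1.15174860e-01  7.56469363e-02  1.67000000e+02] [ 0.6382974  -0.11684872]
(0.396, 0.085) [3.94176453e-01 8.98039714e-02 6.82411787e-02 1.75000000e+02]
(0.387, 0.011) [3.85636330e-01 7.75090838e-03 6.80303403e-02 1.75000000e+02]
(0.355, 0.152) [3.53582233e-01 1.51911020e-01 6.80354602e-02 1.81000000e+02]
(0.4341, -0.3425) [ 4.34313416e-01 -3.42049301e-01  6.81291929e-02  1.74000000e+02]
pot [ 4.77011412e-01 -7.93582946e-03  4.41409067e-02  5.30000000e+02]
```

View pics/top2.png

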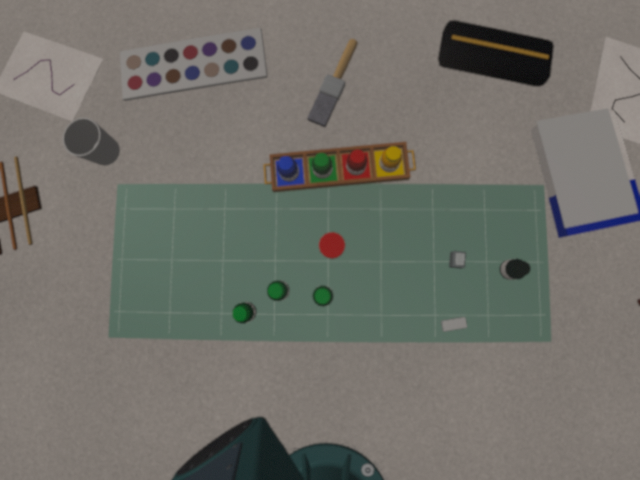

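The four bottles stand in their own wells, between (288,168) and (392,158). The pot (332,245), the black ink (517,268) and the three other greens have not moved.

```bash
python3 -c "
from h import *
close_job()"
```

```text
the job is handed in; nothing more can be done
```

The red, yellow, green and blue ink bottles are each in the well of their own colour, packed in that order. Each was lowered slowly until it touched the pad and then released. The green one is the bottle that started farthest from the base. The job was handed in at about 40 s of the 99 s allowed.

- **Bottles in the caddy:** In the last top view, all four stand upright within 2 mm of their pad centres. Their cap tops read about 75.5 mm against the expected 74 mm, and that camera also read about 2 mm high at the start.
- **Things left alone:** The black ink, the paint pot and the three other green bottles are where they started.
- **Checks that fell short:** In the last side view I got no readings for the blue and green bottles, the other greens or the pot, probably because the arm was in the way. For those I relied on the top view alone. The red, yellow and black bottles were confirmed from both cameras.

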